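Fit and lock the grinder's tool rest

ROBOT

A 6-joint arm with a two-finger parallel gripper is mounted at the origin on the work surface. World frame = base frame: x ahead of the robot, y to its left, z up, the work surface at z = 0. Lengths are in m, angles in rad, forces in N, time in s.
With the tool pointing down it reaches from about 0.4 to 0.925 m from the base axis. Payload 12.5 kg.
Tool frame: the origin (TCP) lies midway between the tips of the shut fingers; the grasp point (between the pads) lies 19 mm behind it; z points along the fingers, y is the line along which they close (so a half turn about z gives the same grasp; the last joint's range is limited). The gripper opens to 95 mm and grips with 3 to 60 N. Pads are 20 mm wide; open, the fingers measure 119 mm over their backs; the gripper's body (75 mm by 180 mm) begins 59 mm behind the grasp point.
Start: joints at [-0.106, 0.491, 1.559, -0, 1.092, -0.106], TCP at [0.625, 0, 0.215] pointing down, gripper open.
Joint ranges: [-3.1, 3.1], [-0.84, 2.19], [0.05, 2.79], [-1.13, 4.28], [0.06, 2.93], [-2.69, 2.69]. Speed limits (rad/s): [2.22, 2.22, 2.79, 3.14, 3.14, 3.14].

INTERFACE

Orientations are given as a rotation vector (axis times angle).
In Python, from rig import robot gives the robot as it stands. The module is installed in compiled form; this text tells all that it offers.
- The arm moves only by the tool arm_command, never from a script. Its argument "rows" is a list of rows, each a list of 3 entries, a list of its own where there are three numbers: the shift along the tool's x, y, z in mm, then the turn, a rotation vector about the tool's x, y, z in degrees, then the closure, from 0 (fully open) to 1 (shut). A call has 1 to 5 rows; each row is the pose to reach, as a shift and turn from the pose commanded when the call began, along the tool's axes at that moment; what a row does not reach only later rows make up. A row lasts 1/12 s, in which the tool goes at most 41.7 mm and 7.16 degrees, less where a joint would pass 70% of its speed; a pose out of reach is approached as far as the arm can. A call with a gripper value outside its range is refused whole. The fingers move at their own pace and stop on an object; "force" is the grip in N (left out, the last holds). Time passes only in rows, so rows that repeat a pose let the fingers close. It gives the time, the measured TCP pose, the force and the opening at its end, in the units of the state.
- robot.observe(): the state, without advancing time (a new reading comes with each control period).
- robot.capture(name): name is "scene" or "side" or "wrist"; returns the picture (420x560x3 uint8, red, green, blue); there is no depth.
- robot.camera_info(name): a dict with "fx", "fy", "cx", "cy" (pixels), "pose" (4x4, takes a point from camera to world coordinates); the wrist camera has in their place "tool_from_camera" (4x4, takes a point from camera to tool coordinates, whose origin is the TCP and whose axes are the flange's). Camera axes: x right, y up, looking along -z (the intrinsics and any distortion apply to the point x, -y, -z); pixel columns grow to the right and rows downward; lengths in m; the calibration is good to about 2 mm. A picture is of the moment at which its call begins: read the wrist's pose just before it. camera_info takes no time and is no camera call.
- robot.finish_job(): hands the job in, once; it reports no verdict.
The state is a dict: "time_s": time; "q": joint angles; "dq": joint speeds; "joint_torque": joint torques, N m; "eef_pos": TCP position; "tool_rot": TCP orientation; "ft_force": force on the tool from outside, world axes, zero at the start; "torque": the same for the moment, N m; "finger_gap": finger opening in m.
Only numpy, scipy, OpenCV 4.12 (cv2) and the standard library are available. Lean on these libraries where they do the work, as an engineer would, in place of code of your own. Each camera call takes 0.05 s, during which the arm holds its last target. There are 200 camera calls.

TASK

Take the long T-shaped tool rest out of the wooden rack block and lower its stem until fully home in the socket of the steel rest base, its bar parallel to the base plate's track (either way round). Then turn the lock collar clockwise until its lever lies over the raised mark. Leave the short tool rest in the rack and do not knock the spanner or the wooden offcut about.

Things in the scene. Friction and masses are not known exactly. Their poses are not given: they have to be found in the camera images.
- long_rest: The long tool rest, a steel T of 0.5 to 0.8 kg. Origin: centre of the stem's foot; z up along the stem, y along the bar. Round stem 22 mm in diameter, 100 mm long, foot bevelled 3 mm all round. It starts upright in one of the rack's two holes, foot 15 mm above the bench, bar roughly along the rack's y. Lift it 45 mm to clear the rack.
- long_rest_bar (a point): Middle of the long rest's bar, 112.5 mm above the foot. The bar is flat, 160 mm long (y), 12 mm wide (x), 25 mm high, centred on top of the stem from 100 to 125 mm above the foot. Grip it across its 12 mm width; over the stem keep the fingertips above 100 mm, where the wider stem ends.
- short_rest: The short tool rest, standing in the rack's other hole: same stem and bar section, but the bar is only 90 mm long. Origin and axes as for the long one. Leave it in place.
- rack: Fixed light-wood rack block 160 (x) x 100 (y) x 60 mm high, origin at the centre of its underside. Two holes 27 mm wide and 45 mm deep at x = -43 and +43 mm, y = 0; which rest is in which varies.
- base: Fixed dark steel base plate, 130 (x) x 190 (y) x 12 mm high, origin at the centre of its underside, a black track along its y axis in the middle. On the track stands a carriage, clamped somewhere within 12 mm either side of the plate's centre along y (x = 0 exactly). The carriage's place IS NOT MEASURED: it must be felt or seen.
- socket_level (a point): Point 70 mm above the base plate's origin: the height of the flat top of the carriage's round socket head, 64 mm in diameter. In the head's middle is the socket: a vertical hole 24.6 mm in diameter, no bevel, 50 mm deep (floor 20 mm above the bench; home, the foot stands there). The hole is up to 12 mm from this point along the plate's y, wherever the carriage is.
- collar_level (a point): Point 45 mm above the base plate's origin. Around the head, centred on the carriage (not on this point), is the lock collar, 88 mm across, 30 to 44 mm above the bench. The mark is a thin raised steel rib at the carriage's foot, running out from the carriage's axis in the direction 146.2 degrees, counted from the plate's x axis towards its y axis.
- lock_collar (a joint): Turn of the collar about the socket's axis, rad, growing clockwise seen from above; range 0 to 1.5; starts at 0 to 0.35, unlocked; 1.20 at the mark. Stiff (0.15 N m), stays where left. Its lever has a round upright handle 16 mm thick, 105 mm from the axis, 31 to 106 mm above the bench; the lever's direction is 215 degrees minus the joint's (from plate x towards plate y).
- wrench: Bystander: steel spanner 160 mm long lying on the bench, origin on its underside.
- offcut: Bystander: dark wooden offcut 90 x 55 x 35 mm, origin at the centre of its underside.
Not all that is in view belongs to the job. What is shaped like the base but pink is not meant.

How it is judged:
By the outcome, as a careful person would: the job done as asked, in the order asked, and still so for the second after the job is handed in, with the robot touching nothing.
It also fails if it takes over 72 s, if anything falls off the work surface, if the arm or the gripper's body presses on something with over 40 N, if the wrist force passes 120 N, or if a joint passes its speed limit or range.

## Working session

There is one attempt and no reset: what is moved stays moved. The work goes in short steps, Python scripts to look and compute and a tool call to move; the robot and the scene stay as the last step left them, time stands still between calls to the robot, and variables do not carry over. Pictures are saved under pics/ and viewed, on a budget of 10 in all, crops included, one or two more only if the job needs it, and the job is handed in when it is done.

Besides the shell and the picture viewer there is one more tool, called after "Emit:" in YAML: its name, and indented under it one key for each argument. arm_command: Moves the arm, as the interface text tells. Its arguments: {"type":"object","properties":{"rows":{"type":"array"},"force":{"type":"number"}},"required":["rows"]}

```bash
mkdir -p pics
python3 - <<'E'
from rig import robot
import cv2,numpy as np
print(robot.observe())
for n in("scene","side"):
    im=robot.capture(n); cv2.imwrite(f"pics/{n}0.png",im[:,:,::-1]); 
for n in("scene","side","wrist"):print(n,robot.camera_info(n))
a=cv2.imread("pics/scene0.png");b=cv2.imread("pics/side0.png")
E
```

```text
{'time_s': 0.0, 'q': array([-1.05604003e-01,  4.91568193e-01,  1.55944089e+00, -5.04029620e-05,
        1.09170514e+00, -1.05600422e-01]), 'dq': array([-1.30861608e-03, -1.07297587e-03, -1.35854272e-03, -9.70653817e-05,
        2.36143944e-04,  5.07101768e-04]), 'joint_torque': array([-9.52334158e-04, -6.12640929e+01, -2.58175153e+01,  6.92750537e-02,
        4.83079045e-02, -1.38641695e-05]), 'eef_pos': array([6.24757686e-01, 3.36781509e-05, 2.14059334e-01]), 'tool_rot': array([-2.22082257e+00, -2.22086627e+00,  1.16181733e-03]), 'ft_force': array([-0.13175358, -0.06171931, -0.27551418]), 'torque': array([ 0.01924534, -0.05079199, -0.02490815]), 'finger_gap': 0.09500174766011493}
scene {'fx': 436.39641608890236, 'fy': 436.39641608890236, 'cx': 284.9351837082531, 'cy': 206.89383189483772, 'pose': array([[-0.26178603, -0.68229303,  0.68260113,  1.17431019],
       [ 0.96512386, -0.18653724,  0.18368397,  0.31347729],
       [ 0.00200423,  0.70688053,  0.70733012,  0.81989032],
       [ 0.        ,  0.        ,  0.        ,  1.        ]])}
side {'fx': 490.189615240042, 'fy': 490.189615
[... 178 characters left out ...]
.23180937e-01, -8.31911036e-01,
        -8.09396560e-01],
       [ 5.76676665e-04,  8.46572468e-01,  5.32273167e-01,
         6.75666627e-01],
       [ 0.00000000e+00,  0.00000000e+00,  0.00000000e+00,
         1.00000000e+00]])}
wrist {'fx': 357.32520282933626, 'fy': 357.32520282933626, 'cx': 274.7203512201149, 'cy': 207.0337447856711, 'tool_from_camera': array([[ 8.22978636e-06,  9.64520288e-01,  2.64008739e-01,
         7.42964171e-02],
       [ 9.99999947e-01, -9.37123910e-05,  3.11193170e-04,
        -2.15286624e-04],
       [ 3.24893016e-04,  2.64008723e-01, -9.64520238e-01,
        -1.69938969e-01],
       [ 0.00000000e+00,  0.00000000e+00,  0.00000000e+00,
         1.00000000e+00]])}
```

View pics/scene0.png

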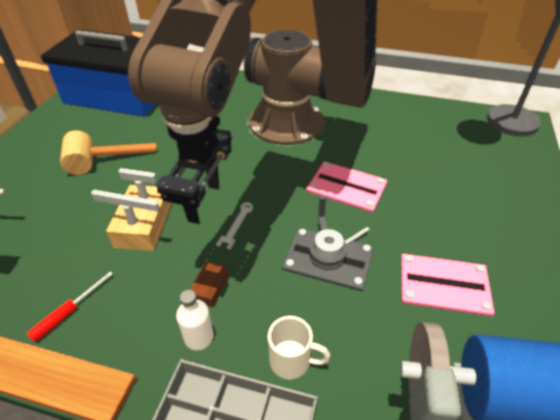

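View pics/side0.png

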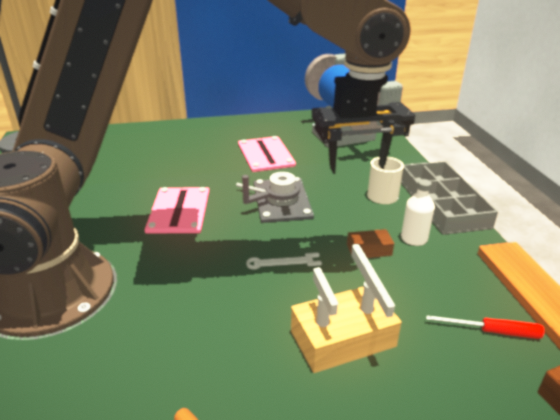

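The scene picture shows the rack at about (140,217). The long bar runs (93,193)–(158,206) and the short bar (120,173)–(155,183). The dark base is at (328,258), with pink decoys at (347,185) and (447,283). In the side picture the long bar runs (357,252)–(390,308), the short bar is at (325,290), and the base is at (283,195). I'll confirm with one enlarged composite.

```bash
cat > h.py <<'E'
import numpy as np,cv2
from scipy.spatial.transform import Rotation as R
from rig import robot
def cam(n,obs=None):
    c=robot.camera_info(n)
    if n=="wrist":
        o=obs or robot.observe(); T=np.eye(4);T[:3,:3]=R.from_rotvec(o["tool_rot"]).as_matrix();T[:3,3]=o["eef_pos"]
        c["pose"]=T@c["tool_from_camera"]
    return c
def ray(c,p):
    d=np.array([(p[0]-c["cx"])/c["fx"],-(p[1]-c["cy"])/c["fy"],-1.]);d=c["pose"][:3,:3]@d
    return c["pose"][:3,3],d/np.linalg.norm(d)
def atz(c,p,z):
    o,d=ray(c,p);return o+d*(z-o[2])/d[2]
def tri(obs):
    A=0;b=0;L=[ray(c,p) for c,p in obs]
    for o,d in L: M=np.eye(3)-np.outer(d,d);A=A+M;b=b+M@o
    x=np.linalg.solve(A,b)
    return x,[round(1e3*np.linalg.norm((np.eye(3)-np.outer(d,d))@(x-o)),1) for o,d in L]
def proj(c,P):
    q=np.linalg.inv(c["pose"])@np.append(P,1);return c["cx"]-c["fx"]*q[0]/q[2],c["cy"]+c["fy"]*q[1]/q[2]
E
python3 - <<'E'
import cv2,numpy as np
def t(n,x,y,w=114,h=86): 
    return cv2.resize(cv2.imread(f"pics/{n}0.png")[y:y+h,x:x+w],(w*7//2,h*7//2),interpolation=cv2.INTER_CUBIC)
cv2.imwrite("pics/comp.png",np.vstack([np.hstack([t("scene",80,160),t("scene",275,195)]),np.hstack([t("side",290,240,114,86),t("side",220,160)])]))
E
```

```text
(no output)
```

View pics/comp.png

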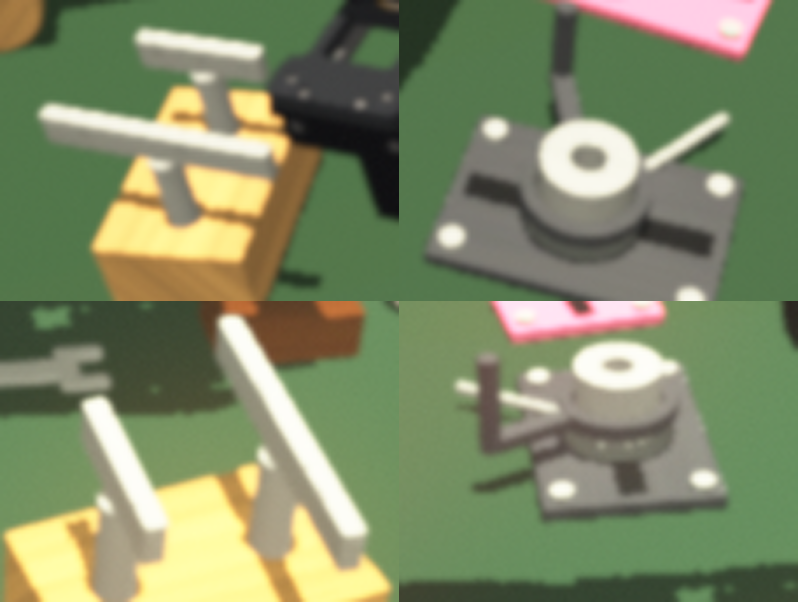

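Run:
```python
from h import *
np.set_printoptions(precision=4,suppress=True)
S=cam("scene");D=cam("side")
s=lambda i,x,y:(([80,275][i])+x/3.5,[160,195][i]+y/3.5)
d=lambda i,x,y:([290,220][i]+x/3.5,[240,160][i]+y/3.5)
P={}
for k,a,b in [("long-y",s(0,43,108),d(0,352,227)),("long+y",s(0,271,149),d(0,232,19)),
 ("short-y",s(0,140,33),d(0,153,224)),("short+y",s(0,263,48),d(0,94,101)),
 ("hole",s(1,189,157),d(1,219,64)),
 ("b1",s(1,96,129),d(1,163,188)),("b2",s(1,320,185),d(1,139,74)),("b3",s(1,52,236),d(1,304,178)),("b4",s(1,291,297),d(1,269,66)),
 ("handletop",s(1,166,8),d(1,88,56)),("markend",s(1,327,118),d(1,60,84)),("markin",s(1,250,163),d(1,158,108))]:
    x,e=tri([(S,a),(D,b)]);P[k]=x;print(k,x,e)
for a,b in(("long-y","long+y"),("short-y","short+y"),("b1","b2"),("b3","b4"),("b3","b1")):
    v=P[b]-P[a];print(a,b,np.linalg.norm(v),np.degrees(np.arctan2(v[1],v[0])),(P[a]+P[b])/2)
c=sum(P[k] for k in("b1","b2","b3","b4"))/4;print("plate",c)
for k in("handletop","markend","b1","b2","b3","b4"):
    v=P[k]-P["hole"];print(k,np.hypot(*v[:2]),np.degrees(np.arctan2(v[1],v[0])))
# wrench/offcut approx
print(atz(S,(236,225),0),atz(S,(210,283),.02))
```

```text
long-y [ 0.5847 -0.3     0.1409] [np.float64(0.4), np.float64(0.4)]
long+y [ 0.5809 -0.1417  0.1386] [np.float64(2.2), np.float64(2.2)]
short-y [ 0.4995 -0.28    0.1393] [np.float64(0.3), np.float64(0.3)]
short+y [ 0.494  -0.1918  0.1392] [np.float64(2.6), np.float64(2.6)]
hole [0.5253 0.2422 0.069 ] [np.float64(0.2), np.float64(0.2)]
b1 [0.4715 0.1691 0.0164] [np.float64(0.1), np.float64(0.1)]
b2 [0.4806 0.3282 0.0166] [np.float64(0.3), np.float64(0.3)]
b3 [0.5708 0.1633 0.0164] [np.float64(0.1), np.float64(0.1)]
b4 [0.5806 0.322  0.018 ] [np.float64(1.4), np.float64(1.4)]
handletop [0.4278 0.2055 0.1046] [np.float64(1.3), np.float64(1.3)]
markend [0.4186 0.3246 0.0167] [np.float64(0.1), np.float64(0.1)]
markin [0.4828 0.2769 0.02  ] [np.float64(4.8), np.float64(4.8)]
long-y long+y 0.15831937881963032 91.35962999283879 [ 0.5828 -0.2209  0.1398]
short-y short+y 0.08833182927024519 93.59249004961056 [ 0.4967 -0.2359  0.1393]
b1 b2 0.15939263181796093 86.72162043339286 [0.476  0.2487 0.0165]
b3 b4 0.1590048454809484 86.44571989777025 [0.5757 0.2426 0.0172]
b3 b1 0.09947252439955491 176.64240746852715 [0.5211 0.1662 0.0164]
plate [0.5259 0.2456 0.0168]
handletop 0.104221214886578 -159.36719504841437
markend 0.13488485263945155 142.3454799261832
b1 0.09078116782661821 -126.38588531557073
b2 0.09698425785582683 117.47048982514008
b3 0.09106091878107951 -60.059521368391046
b4 0.09707650644266079 55.27008099673262
[ 0.479  -0.0027  0.    ] [0.675  0.0084 0.02  ]
```

The base, rack and long rest are identified:
- **Base:** the dark base at scene (328,258). It matches because the other two are pink and have no carriage.
- **Long rest:** at (125,198), with a bar I measured at 158 mm. The short one came out at 88 mm.
- **Plate:** yaw about −3.4°. The mark and lever directions agree with the text, putting the joint at about 0.19.

Now I'll approach the long rest.

Emit:
arm_command:
  rows:
    - [[-40, -8, 0], [0, 0, 0], 0]
    - [[-80, -16, 0], [0, 0, 0], 0]
    - [[-120, -24, 0], [0, 0, 0], 0]
    - [[-160, -32, 0], [0, 0, -1], 0]
    - [[-195, -40, 0], [0, 0, -1.4], 0]

```text
time_s: 0.52
eef_pos: [0.5842, -0.1971, 0.2144]
tool_rot: [-2.193, -2.249, 0.0]
ft_force: [1.2, 0.4, -0.3]
finger_gap: 0.0955
```

Emit:
arm_command:
  rows:
    - [[0, 0, 0], [0, 0, 0], 0]
    - [[0, 0, 0], [0, 0, 0], 0]

```text
time_s: 0.68
eef_pos: [0.5844, -0.1967, 0.2142]
tool_rot: [-2.197, -2.244, 0.0]
ft_force: [-0.4, 0.6, 0.0]
finger_gap: 0.0954
```

Run:
```python
from h import *
o=robot.observe();im=robot.capture("wrist");cv2.imwrite("pics/w1.png",im[:,:,::-1])
import pickle;pickle.dump(cam("wrist",o),open("w1.pkl","wb"));print(o["eef_pos"],o["tool_rot"],o["ft_force"])
```

```text
[ 0.58436156 -0.19670394  0.21421639] [-2.19726412e+00 -2.24437171e+00  3.04954969e-04] [-0.43285829  0.62569694  0.03000378]
```

View pics/w1.png

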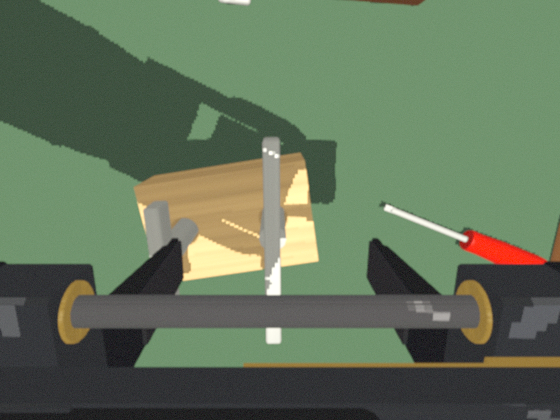

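The wrist view shows the long bar's top running from (271,139) to (273,342), with the short rest to its left at (158,228) and the rack below.

Run:
```python
from h import *
import pickle;c=pickle.load(open("w1.pkl","rb"))
a=atz(c,(271,138),.14);b=atz(c,(273,342),.14);m=(a+b)/2;v=a-b
print(a,b,m,np.linalg.norm(v),np.degrees(np.arctan2(v[1],v[0])))
x=R.from_rotvec(robot.observe()["tool_rot"]).as_matrix();print(x)
print(x.T@(np.array([*m[:2],.118])-robot.observe()["eef_pos"])*1e3)
```

```text
[ 0.58033737 -0.14112118  0.14      ] [ 0.58484848 -0.29974997  0.14      ] [ 0.58259293 -0.22043557  0.14      ] 0.15869292199504256 91.62894478141241
[[-2.28273700e-02  9.99739311e-01 -4.70337640e-04]
 [ 9.99739313e-01  2.28275843e-02  4.55308510e-04]
 [ 4.65926488e-04 -4.59821533e-04 -9.99999786e-01]]
[-25.05917451  -2.66332399  96.3104637 ]
```

Emit:
arm_command:
  rows:
    - [[-12, -1, 0], [0, 0, -0.3], 0]
    - [[-25, -2.5, 25], [0, 0, -0.3], 0]
    - [[-25, -2.5, 55], [0, 0, -0.3], 0]
    - [[-25, -2.5, 80], [0, 0, -0.3], 0]
    - [[-25, -2.5, 95], [0, 0, -0.3], 0]

```text
time_s: 1.15
eef_pos: [0.5826, -0.2191, 0.117]
tool_rot: [-2.184, -2.254, 0.001]
ft_force: [0.1, -0.1, 0.1]
finger_gap: 0.0951
```

Emit:
arm_command:
  rows:
    - [[0, 0, 0], [0, 0, 0], 0.3]
    - [[0, 0, 0], [0, 0, 0], 0.6]
    - [[0, 0, 0], [0, 0, 0], 1]
    - [[0, 0, 0], [0, 0, 0], 1]
    - [[0, 0, 0], [0, 0, 0], 1]
  force: 50

```text
time_s: 1.57
eef_pos: [0.5837, -0.2201, 0.1209]
tool_rot: [2.186, 2.253, 0.001]
ft_force: [0.6, -0.4, 0.1]
finger_gap: 0.0671
```

Emit:
arm_command:
  rows:
    - [[0, 0, 0], [0, 0, 0], 1]
    - [[0, 0, 0], [0, 0, 0], 1]
    - [[0, 0, 0], [0, 0, 0], 1]
    - [[0, 0, 0], [0, 0, 0], 1]
    - [[0, 0, 0], [0, 0, 0], 1]

```text
time_s: 1.98
eef_pos: [0.5831, -0.2201, 0.1197]
tool_rot: [2.188, 2.254, 0.0]
ft_force: [-0.1, -0.2, 0.9]
finger_gap: 0.0337
```

Emit:
arm_command:
  rows:
    - [[0, 0, 0], [0, 0, 0], 1]
    - [[0, 0, 0], [0, 0, 0], 1]
    - [[0, 0, 0], [0, 0, 0], 1]
    - [[0, 0, 0], [0, 0, 0], 1]
    - [[0, 0, 0], [0, 0, 0], 1]

```text
time_s: 2.4
eef_pos: [0.583, -0.22, 0.1196]
tool_rot: [-2.188, -2.254, 0.0]
ft_force: [-0.5, -0.1, 0.1]
finger_gap: 0.0115
```

Emit:
arm_command:
  rows:
    - [[0, 0, 0], [0, 0, 0], 1]
    - [[0, 0, -2], [0, 0, 0], 1]
    - [[0, 0, -5], [0, 0, 0], 1]
    - [[0, 0, -10], [0, 0, 0], 1]
    - [[0, 0, -10], [0, 0, 0], 1]

```text
time_s: 2.82
eef_pos: [0.5833, -0.2201, 0.1304]
tool_rot: [2.188, 2.254, 0.0]
ft_force: [0.3, -0.9, -7.9]
finger_gap: 0.0116
```

Emit:
arm_command:
  rows:
    - [[0, 0, -12], [0, 0, 0], 1]
    - [[0, 0, -28], [0, 0, 0], 1]
    - [[0, 0, -50], [0, 0, 0], 1]
    - [[0, 0, -75], [0, 0, 0], 1]
    - [[0, 0, -100], [0, 0, 0], 1]

```text
time_s: 3.23
eef_pos: [0.5828, -0.2199, 0.2313]
tool_rot: [-2.188, -2.254, 0.0]
ft_force: [-0.1, -0.6, -7.6]
finger_gap: 0.0115
```

Run:
```python
from h import *
o=robot.observe();x=R.from_rotvec(o["tool_rot"]).as_matrix()
print(o["eef_pos"],o["ft_force"],o["torque"],o["finger_gap"])
print(x.T@(np.array([.5255,.2422,.24])-o["eef_pos"])*1e3, "yaw tool x",np.degrees(np.arctan2(x[1,0],x[0,0])))
```

```text
[ 0.58280886 -0.21985673  0.23129605] [-0.05228697 -0.55979304 -7.56748111] [-0.01594737 -0.03924301 -0.00966897] 0.011506347487906764
[463.55540422 -43.58112199  -8.5768099 ] yaw tool x 91.69977431073175
```

Emit:
arm_command:
  rows:
    - [[20, -2, -5], [0, 0, 0.5], 1]
    - [[55, -5, -9], [0, 0, 1], 1]
    - [[90, -8.5, -9], [0, 0, 1.5], 1]
    - [[125, -12, -9], [0, 0, 2], 1]
    - [[160, -15, -9], [0, 0, 2], 1]

```text
time_s: 3.65
eef_pos: [0.5627, -0.0591, 0.2396]
tool_rot: [2.228, 2.214, 0.001]
ft_force: [0.5, 0.7, -6.4]
finger_gap: 0.0117
```

Emit:
arm_command:
  rows:
    - [[35, -3, 0], [0, 0, 0.5], 1]
    - [[70, -6, 0], [0, 0, 1], 1]
    - [[105, -9, 0], [0, 0, 1.5], 1]
    - [[140, -12, 0], [0, 0, 2], 1]
    - [[170, -15, 0], [0, 0, 2], 1]

```text
time_s: 4.07
eef_pos: [0.5487, 0.1117, 0.2396]
tool_rot: [2.266, 2.176, 0.001]
ft_force: [0.8, 0.0, -6.8]
finger_gap: 0.0118
```

Emit:
arm_command:
  rows:
    - [[30, -3, 0], [0, 0, 0.5], 1]
    - [[60, -6, 0], [0, 0, 1], 1]
    - [[85, -8, 0], [0, 0, 1], 1]
    - [[85, -8, 0], [0, 0, 1], 1]
    - [[85, -8, 0], [0, 0, 1], 1]

```text
time_s: 4.48
eef_pos: [0.5443, 0.196, 0.2392]
tool_rot: [2.282, 2.159, 0.0]
ft_force: [0.4, -1.3, -7.5]
finger_gap: 0.0119
```

Run:
```python
from h import *
import pickle
o=robot.observe();x=R.from_rotvec(o["tool_rot"]).as_matrix()
print(o["eef_pos"],o["ft_force"],o["torque"],o["finger_gap"])
print(x.T@(np.array([.5255,.2422,.24])-o["eef_pos"])*1e3, "yaw tool x",np.degrees(np.arctan2(x[1,0],x[0,0])))
cv2.imwrite("pics/w2.png",robot.capture("wrist")[:,:,::-1]);pickle.dump(cam("wrist",o),open("w2.pkl","wb"))
```

```text
[0.54426412 0.19599112 0.23924403] [ 0.3883262  -1.2790236  -7.53133624] [-0.05214792 -0.00321702  0.03914167] 0.01191582450276798
[ 45.10374411 -21.28366958  -0.76274437] yaw tool x 86.8385942433371
```

View pics/w2.png

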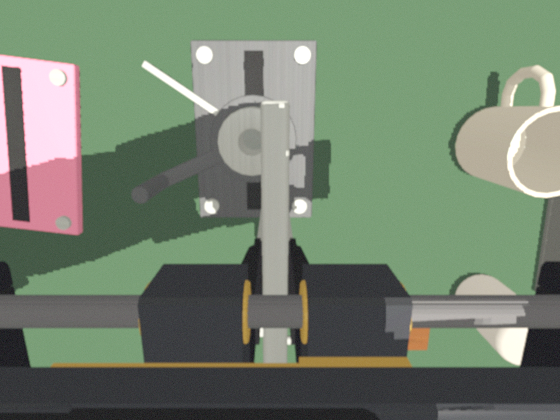

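The wrist view shows the base at (254,130), with bolts at (204,54), (302,54), (210,207) and (300,207). The hole is near (252,138), the mark runs to (145,65), and the lever handle top is at (140,195). The bar partly hides the head, so I'll enlarge it.

Run:
```python
import cv2
a=cv2.imread("pics/w2.png")[35:225,190:320];cv2.imwrite("pics/w2c.png",cv2.resize(a,None,fx=3.1,fy=3.1,interpolation=cv2.INTER_CUBIC))
```

```text
(no output)
```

View pics/w2c.png

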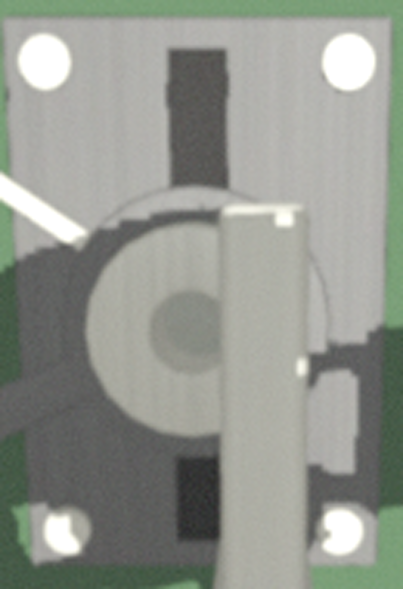

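Run:
```python
from h import *
import pickle;c=pickle.load(open("w2.pkl","rb"));o=robot.observe();x=R.from_rotvec(o["tool_rot"]).as_matrix();p=o["eef_pos"]
k=lambda u,v:(190+u/3.1,35+v/3.1)
h=atz(c,k(190.8,331.5),.07);print("hole",h)
B=[atz(c,k(*q),.0165) for q in((44,61),(348,61),(67,531),(340,531))]
print(np.array(B),"plate",sum(B)/4)
v=B[0]-B[2];w=B[1]-B[3];y=(v+w)/np.linalg.norm(v+w);print("yaw",np.degrees(np.arctan2(y[1],y[0])),np.linalg.norm(v),np.linalg.norm(w))
e=atz(c,k(262,205),p[2]+.0204);print("bar end in tool",x.T@(e-p)*1e3)
S=cam("scene");D=cam("side")
print(x.T@(np.array([*h[:2],.24])-p)*1e3)
m=atz(c,(145,65),.0167);ht=atz(c,(140,195),.106);print("mark",m,np.degrees(np.arctan2(*(m-h)[1::-1])),"handle",ht,np.hypot(*(ht-h)[:2]),np.degrees(np.arctan2(*(ht-h)[1::-1])))
```

```text
hole [0.5247723  0.24184283 0.07      ]
[[0.47920214 0.32774169 0.0165    ]
 [0.57910531 0.32222444 0.0165    ]
 [0.47045948 0.16769016 0.0165    ]
 [0.57058888 0.16216061 0.0165    ]] plate [0.52483895 0.24495422 0.0165    ]
yaw 86.91387268297568 0.1602901259764076 0.16029023647919777
bar end in tool [ 78.37972947  -0.64307671 -20.4179112 ]
[ 45.64577806 -22.24624724  -0.90146906]
mark [0.41747971 0.32126491 0.0167    ] 143.48973778204677 handle [0.42686339 0.20464605 0.106     ] 0.10473659587659222 -159.19761043985076
```

Emit:
arm_command:
  rows:
    - [[20, -10, 0], [0, 0, 0], 1]
    - [[46, -22, 5], [0, 0, 0], 1]
    - [[46, -22, 25], [0, 0, 0], 1]
    - [[46, -22, 45], [0, 0, 0], 1]
    - [[46, -22, 57], [0, 0, 0], 1]

```text
time_s: 4.95
eef_pos: [0.5249, 0.2411, 0.1804]
tool_rot: [-2.285, -2.156, 0.002]
ft_force: [0.0, 0.2, -8.0]
finger_gap: 0.0116
```

Emit:
arm_command:
  rows:
    - [[0, 0, 0], [0, 0, 0], 1]
    - [[0, 0, 0], [0, 0, 0], 1]
    - [[0, 0, 0], [0, 0, 0], 1]

```text
time_s: 5.2
eef_pos: [0.5261, 0.2415, 0.1828]
tool_rot: [2.285, 2.155, 0.002]
ft_force: [0.6, -0.8, -7.5]
finger_gap: 0.0118
```

Run:
```python
from h import *
o=robot.observe();print(o["eef_pos"],o["tool_rot"],o["ft_force"])
T=[]
P=np.array([*o["eef_pos"][:2],.085])
for n in("scene","side"):
    im=robot.capture(n)[:,:,::-1];cv2.imwrite(f"pics/{n}2.png",im)
    u,v=map(int,proj(cam(n),P));x0,y0=u-32,v-45;print(n,x0,y0)
    T.append(cv2.resize(im[y0:y0+90,x0:x0+64],None,fx=6,fy=6,interpolation=cv2.INTER_CUBIC))
cv2.imwrite("pics/c2.png",np.hstack(T))
```

```text
[0.52608205 0.24147057 0.1827683 ] [2.28497724e+00 2.15498074e+00 2.06650023e-03] [ 0.57297893 -0.79133613 -7.51183093]
scene 297 190
side 250 127
```

View pics/c2.png

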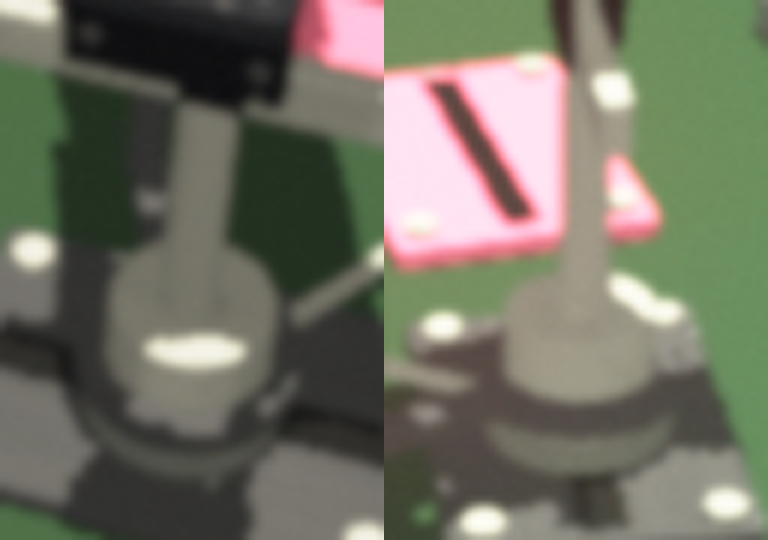

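The stem stands centred over the head in both views. In the scene tile the stem is at x≈194 and the head at 193.5. In the side tile the stem is at 583 and the head at 579, so it sits about 1 mm towards +x. I'll correct by −0.6 mm and lower gently, feeling for contact.

Emit:
arm_command:
  rows:
    - [[0, -0.6, 2], [0, 0, 0], 1]
    - [[0.2, -0.6, 4], [0, 0, 0], 1]
    - [[0.2, -0.6, 6], [0, 0, 0], 1]
    - [[0.2, -0.6, 8], [0, 0, 0], 1]
    - [[0.2, -0.6, 9], [0, 0, 0], 1]

```text
time_s: 5.72
eef_pos: [0.5247, 0.2422, 0.1723]
tool_rot: [-2.284, -2.157, 0.0]
ft_force: [-0.6, 0.5, -7.5]
finger_gap: 0.0118
```

Emit:
arm_command:
  rows:
    - [[0, 0, 0.5], [0, 0, 0], 1]
    - [[0, 0, 1], [0, 0, 0], 1]
    - [[0, 0, 1], [0, 0, 0], 1]

```text
time_s: 5.97
eef_pos: [0.5248, 0.2422, 0.1715]
tool_rot: [-2.284, -2.157, 0.0]
ft_force: [0.2, -0.4, -7.7]
finger_gap: 0.0115
```

Run:
```python
from rig import robot
o=robot.observe();print(o["eef_pos"],o["ft_force"],o["torque"])
```

```text
[0.52477897 0.24221788 0.17153793] [ 0.19821387 -0.37089802 -7.68520415] [0.05191022 0.00871333 0.02311737]
```

Emit:
arm_command:
  rows:
    - [[0, 0, 1], [0, 0, 0], 1]
    - [[0, 0, 2], [0, 0, 0], 1]
    - [[0, 0, 3], [0, 0, 0], 1]
    - [[0, 0, 4], [0, 0, 0], 1]
    - [[0, 0, 4], [0, 0, 0], 1]

```text
time_s: 6.38
eef_pos: [0.5247, 0.2422, 0.1674]
tool_rot: [-2.284, -2.157, 0.0]
ft_force: [0.7, 0.3, -7.4]
finger_gap: 0.0115
```

Emit:
arm_command:
  rows:
    - [[0, 0, 2], [0, 0, 0], 1]
    - [[0, 0, 4], [0, 0, 0], 1]
    - [[0, 0, 6], [0, 0, 0], 1]
    - [[0, 0, 8], [0, 0, 0], 1]
    - [[0, 0, 8], [0, 0, 0], 1]

```text
time_s: 6.8
eef_pos: [0.5247, 0.2422, 0.1592]
tool_rot: [-2.284, -2.156, 0.001]
ft_force: [0.2, 0.5, -8.2]
finger_gap: 0.0115
```

In the hole on the first try, with no side load. I'll go on down; home should be near TCP z 0.1246.

Emit:
arm_command:
  rows:
    - [[0, 0, 5], [0, 0, 0], 1]
    - [[0, 0, 10], [0, 0, 0], 1]
    - [[0, 0, 15], [0, 0, 0], 1]
    - [[0, 0, 20], [0, 0, 0], 1]
    - [[0, 0, 25], [0, 0, 0], 1]

```text
time_s: 7.22
eef_pos: [0.5248, 0.2422, 0.134]
tool_rot: [-2.284, -2.157, 0.0]
ft_force: [-0.4, 1.0, -6.3]
finger_gap: 0.0119
```

Emit:
arm_command:
  rows:
    - [[0, 0, 2], [0, 0, 0], 1]
    - [[0, 0, 4], [0, 0, 0], 1]
    - [[0, 0, 6], [0, 0, 0], 1]
    - [[0, 0, 7], [0, 0, 0], 1]
    - [[0, 0, 7], [0, 0, 0], 1]

```text
time_s: 7.63
eef_pos: [0.5248, 0.2422, 0.1275]
tool_rot: [-2.284, -2.157, 0.0]
ft_force: [0.1, 1.0, -6.7]
finger_gap: 0.0116
```

Emit:
arm_command:
  rows:
    - [[0, 0, 0.5], [0, 0, 0], 1]
    - [[0, 0, 1], [0, 0, 0], 1]
    - [[0, 0, 1.5], [0, 0, 0], 1]
    - [[0, 0, 2], [0, 0, 0], 1]
    - [[0, 0, 2], [0, 0, 0], 1]

```text
time_s: 8.05
eef_pos: [0.5248, 0.2422, 0.1256]
tool_rot: [2.284, 2.157, 0.0]
ft_force: [0.0, 0.7, -7.0]
finger_gap: 0.0116
```

Emit:
arm_command:
  rows:
    - [[0, 0, 0.5], [0, 0, 0], 1]
    - [[0, 0, 1], [0, 0, 0], 1]
    - [[0, 0, 1.5], [0, 0, 0], 1]
    - [[0, 0, 2], [0, 0, 0], 1]
    - [[0, 0, 2], [0, 0, 0], 1]

```text
time_s: 8.47
eef_pos: [0.5251, 0.2423, 0.1246]
tool_rot: [2.284, 2.156, 0.002]
ft_force: [-1.9, 0.1, 4.7]
finger_gap: 0.0114
```

The foot touched the floor at TCP z 0.1246, exactly where home should be. Releasing the grip and rising.

Emit:
arm_command:
  rows:
    - [[0, 0, 0], [0, 0, 0], 0.4]
    - [[0, 0, 0], [0, 0, 0], 0.4]
    - [[0, 0, 0], [0, 0, 0], 0.4]
    - [[0, 0, 0], [0, 0, 0], 0.4]
    - [[0, 0, 0], [0, 0, 0], 0.4]

```text
time_s: 8.88
eef_pos: [0.5249, 0.2422, 0.1237]
tool_rot: [2.284, 2.156, 0.0]
ft_force: [-0.3, 0.1, 0.3]
finger_gap: 0.0398
```

Emit:
arm_command:
  rows:
    - [[0, 0, 0], [0, 0, 0], 0.4]
    - [[0, 0, 0], [0, 0, 0], 0.4]
    - [[0, 0, -2], [0, 0, 0], 0.4]
    - [[0, 0, -8], [0, 0, 0], 0.4]
    - [[0, 0, -20], [0, 0, 0], 0.4]

```text
time_s: 9.3
eef_pos: [0.5243, 0.242, 0.1432]
tool_rot: [-2.284, -2.156, 0.003]
ft_force: [0.4, -0.9, 1.1]
finger_gap: 0.057
```

Emit:
arm_command:
  rows:
    - [[0, 0, -15], [0, 0, 0], 0.4]
    - [[0, 0, -40], [0, 0, 0], 0.4]
    - [[0, 0, -60], [0, 0, 0], 0.4]
    - [[0, 0, -60], [0, 0, 0], 1]
    - [[0, 0, -60], [0, 0, 0], 1]

```text
time_s: 9.72
eef_pos: [0.5251, 0.2423, 0.2049]
tool_rot: [2.284, 2.156, 0.004]
ft_force: [-0.8, 0.4, -1.6]
finger_gap: 0.0488
```

Run:
```python
from h import *
o=robot.observe();x=R.from_rotvec(o["tool_rot"]).as_matrix();p=o["eef_pos"]
print(p,o["ft_force"],o["finger_gap"])
print("start",x.T@(np.array([.428,.160,.2])-p)*1e3,"up",x)
h=np.array([.5249,.2422])
for j in(.19,.4,.7,1.0,1.15,1.2):
    a=np.radians(215-3.3)-j; c=h+.105*np.array([np.cos(a),np.sin(a)]);print(j,c,"tcp",c+[0,-.018])
T=[]
for n in("scene","side"):
    im=robot.capture(n)[:,:,::-1]
    u,v=map(int,proj(cam(n),[.525,.242,.08]));T.append(cv2.resize(im[v-60:v+50,u-60:u+50],None,fx=3.6,fy=3.6,interpolation=cv2.INTER_CUBIC))
cv2.imwrite("pics/c3.png",np.hstack(T))
```

```text
[0.5250677  0.24231765 0.20493828] [-0.76619932  0.3986079  -1.55667662] 0.048750861412147906
start [-87.76517784 -92.18694811   4.64332111] up [[ 5.74785413e-02  9.98343837e-01  2.40860077e-03]
 [ 9.98346354e-01 -5.74804782e-02  7.42746602e-04]
 [ 8.79964017e-04  2.36192581e-03 -9.99996823e-01]]
0.19 [0.42675229 0.20489013] tcp [0.42675229 0.18689013]
0.4 [0.42113089 0.22616965] tcp [0.42113089 0.20816965]
0.7 [0.42102829 0.25755149] tcp [0.42102829 0.23955149]
1.0 [0.43020424 0.28756203] tcp [0.43020424 0.26956203]
1.15 [0.43804639 0.30120382] tcp [0.43804639 0.28320382]
1.2 [0.4411039  0.30547095] tcp [0.4411039  0.28747095]
```

View pics/c3.png

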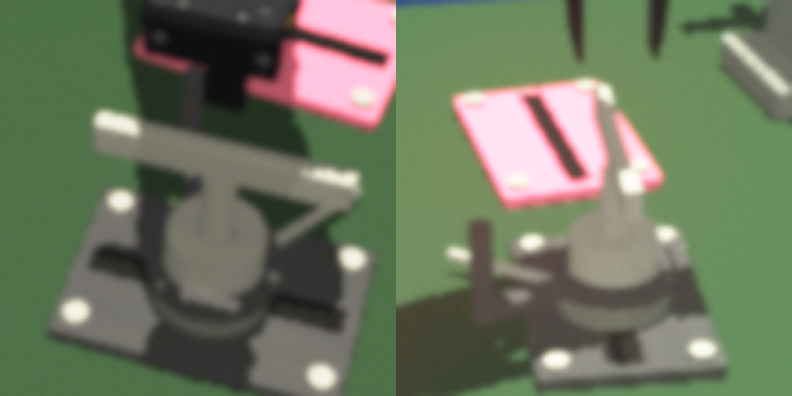

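The rest stands upright in the socket with its bar along the track (tile centres about (215,230) and (615,180)). The lever handle is still at its starting place. Now I'll move to behind the handle with the fingers shut.

Emit:
arm_command:
  rows:
    - [[-20, -25, 0], [0, 0, 0], 1]
    - [[-45, -48, 0], [0, 0, 0], 1]
    - [[-65, -70, 0], [0, 0, 0], 1]
    - [[-88, -92, 5], [0, 0, 0], 1]
    - [[-88, -92, 30], [0, 0, 0], 1]
  force: 30

```text
time_s: 10.23
eef_pos: [0.4251, 0.1577, 0.1752]
tool_rot: [2.284, 2.155, 0.002]
ft_force: [2.7, -0.3, 1.1]
finger_gap: 0.0073
```

Emit:
arm_command:
  rows:
    - [[0, 0, 25], [0, 0, 0], 1]
    - [[0, 0, 50], [0, 0, 0], 1]
    - [[0, 0, 75], [0, 0, 0], 1]
    - [[0, 0, 92], [0, 0, 0], 1]
    - [[0, 0, 94], [0, 0, 0], 1]

```text
time_s: 10.65
eef_pos: [0.4262, 0.1592, 0.0766]
tool_rot: [-2.282, -2.154, 0.008]
ft_force: [0.0, 0.3, 0.3]
finger_gap: 0.0002
```

Emit:
arm_command:
  rows:
    - [[0, 0, 0], [0, 0, 0], 1]
    - [[0, 0, 0], [0, 0, 0], 1]
    - [[5, 0, 0], [0, 0, 0], 1]
    - [[10, 0, 0], [0, 0, 0], 1]
    - [[15, 0, 0], [0, 0, 0], 1]

```text
time_s: 11.07
eef_pos: [0.4291, 0.1753, 0.0804]
tool_rot: [2.284, 2.156, 0.002]
ft_force: [-0.7, -0.5, -0.8]
finger_gap: 0.0005
```

Emit:
arm_command:
  rows:
    - [[6, -1, 0], [0, 0, 0], 1]
    - [[12, -2.5, 0], [0, 0, 0], 1]
    - [[18, -4, 0], [0, 0, 0], 1]
    - [[25, -5, 0], [0, 0, 0], 1]
    - [[32, -6.5, 0], [0, 0, 0], 1]

```text
time_s: 11.48
eef_pos: [0.4236, 0.2075, 0.0796]
tool_rot: [-2.284, -2.157, 0.001]
ft_force: [-1.2, -2.9, -0.2]
finger_gap: 0.0007
```

Emit:
arm_command:
  rows:
    - [[6, -0.5, 0], [0, 0, 0], 1]
    - [[12, -1, 0], [0, 0, 0], 1]
    - [[18, -2, 0], [0, 0, 0], 1]
    - [[24, -3, 0], [0, 0, 0], 1]
    - [[30, -3, 0], [0, 0, 0], 1]

```text
time_s: 11.9
eef_pos: [0.4231, 0.2378, 0.0797]
tool_rot: [2.284, 2.156, 0.001]
ft_force: [0.7, -1.2, 0.1]
finger_gap: 0.0002
```

Emit:
arm_command:
  rows:
    - [[6, 1, 0], [0, 0, 0], 1]
    - [[12, 2, 0], [0, 0, 0], 1]
    - [[18, 3, 0], [0, 0, 0], 1]
    - [[24, 5, 0], [0, 0, 0], 1]
    - [[30, 7, 0], [0, 0, 0], 1]

```text
time_s: 12.32
eef_pos: [0.4317, 0.2672, 0.0796]
tool_rot: [2.284, 2.157, -0.0]
ft_force: [-1.7, -1.4, -0.2]
finger_gap: 0.0007
```

Emit:
arm_command:
  rows:
    - [[4, 1, 0], [0, 0, 0], 1]
    - [[8, 3, 0], [0, 0, 0], 1]
    - [[11, 4, 0], [0, 0, 0], 1]
    - [[13, 5, 0], [0, 0, 0], 1]
    - [[13, 5, 0], [0, 0, 0], 1]

```text
time_s: 12.73
eef_pos: [0.4376, 0.2797, 0.0797]
tool_rot: [2.284, 2.156, 0.001]
ft_force: [-0.1, 0.1, 0.2]
finger_gap: 0.0004
```

Run:
```python
from h import *
o=robot.observe();print(o["eef_pos"],o["ft_force"])
T=[]
for n in("scene","side"):
    im=robot.capture(n)[:,:,::-1];cv2.imwrite(f"pics/{n}4.png",im)
    u,v=map(int,proj(cam(n),[.46,.27,.06]));print(u-55,v-55);T.append(cv2.resize(im[v-55:v+55,u-55:u+55],None,fx=3.6,fy=3.6,interpolation=cv2.INTER_CUBIC))
cv2.imwrite("pics/c4.png",np.hstack(T))
```

```text
[0.43763254 0.27965276 0.07966693] [-0.05780328  0.12936715  0.17327869]
290 169
200 123
```

View pics/c4.png

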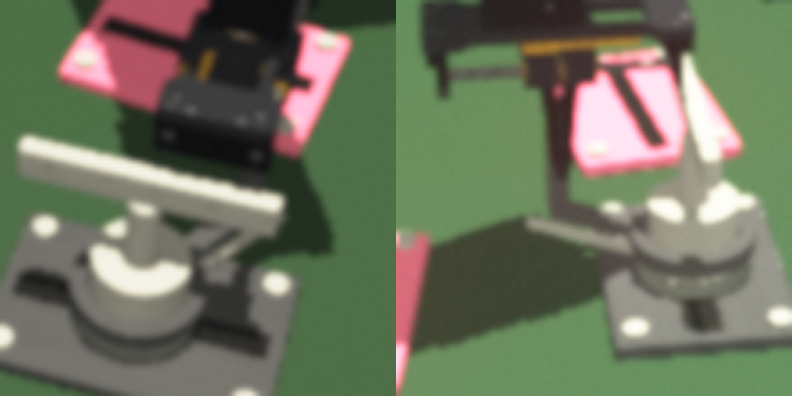

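The lever (dark) now lies nearly over the pale mark, with the handle hidden behind the fingers. I'll back off and measure from the wrist camera.

Emit:
arm_command:
  rows:
    - [[-10, 0, 0], [0, 0, 0], 1]
    - [[-30, 0, 0], [0, 0, 0], 1]
    - [[-50, 0, -20], [0, 0, 0], 1]
    - [[-75, 15, -55], [0, 0, 0], 1]
    - [[-90, 25, -90], [0, 0, 0], 1]

```text
time_s: 13.25
eef_pos: [0.4557, 0.1864, 0.1683]
tool_rot: [-2.283, -2.155, 0.005]
ft_force: [1.2, 1.1, -0.2]
finger_gap: 0.0004
```

Emit:
arm_command:
  rows:
    - [[0, 0, -30], [0, 0, 0], 1]
    - [[0, 0, -60], [0, 0, 0], 1]
    - [[0, 0, -70], [0, 0, 0], 1]
    - [[0, 0, -70], [0, 0, 0], 1]
    - [[0, 0, -70], [0, 0, 0], 1]

```text
time_s: 13.67
eef_pos: [0.4564, 0.1881, 0.2382]
tool_rot: [2.285, 2.156, 0.001]
ft_force: [-0.4, -0.9, -0.3]
finger_gap: 0.0005
```

Run:
```python
from h import *
import pickle
o=robot.observe();print(o["eef_pos"],o["ft_force"])
im=robot.capture("wrist")[:,:,::-1];c=cam("wrist",o);pickle.dump(c,open("w5.pkl","wb"))
u,v=map(int,proj(c,[.465,.265,.06]));u,v=max(u,90),max(v,75);print(proj(c,[.465,.265,.06]),u-90,v-75)
cv2.imwrite("pics/w5.png",im);cv2.imwrite("pics/w5c.png",cv2.resize(im[v-75:v+75,u-90:u+110],None,fx=4,fy=4,interpolation=cv2.INTER_CUBIC))
```

```text
[0.45639351 0.18808152 0.23820303] [-0.38146583 -0.87773265 -0.29191783]
(np.float64(279.3578738093561), np.float64(105.94202230513518)) 189 30
```

View pics/w5c.png

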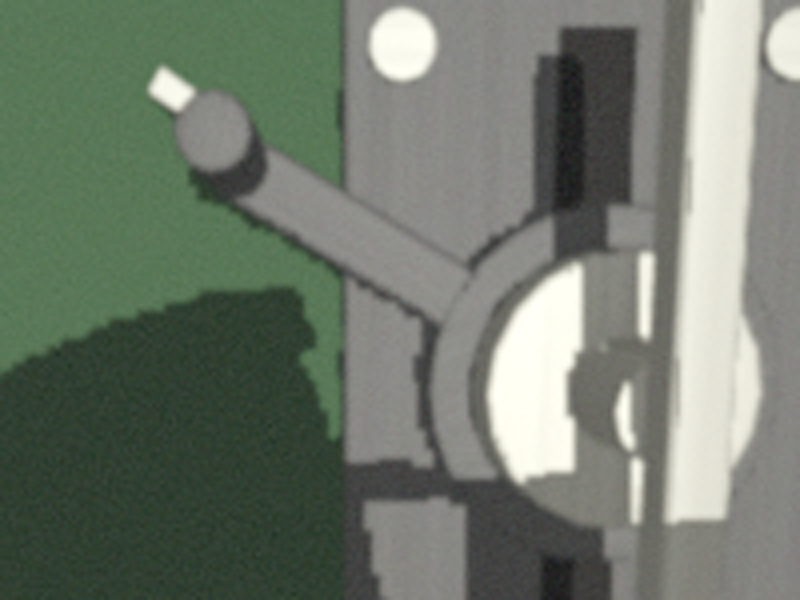

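The crop shows the handle top at (215,130), the mark tip at (155,78) and the head centre at about (625,389). The lever is close to the mark, so I'll compute the angle between them.

Run:
```python
from h import *
import pickle;c=pickle.load(open("w5.pkl","rb"));k=lambda u,v:(189+u/4,30+v/4)
h=atz(c,k(625,389),.07);t=atz(c,k(215,130),.106);m=atz(c,k(155,78),.0165);a=lambda p,h=h:(np.degrees(np.arctan2(p[1]-h[1],p[0]-h[0])),np.hypot(*(p-h)[:2]))
print(h,t,m,"handle",a(t),"mark",a(m),"vs tcp hole",a(t,np.array([.5249,.2422,0])),a(m,np.array([.5249,.2422,0])))
o=robot.observe();x=R.from_rotvec(o["tool_rot"]).as_matrix();print(x.T@(np.array([.4376,.25,.2])-o["eef_pos"])*1e3)
print("1.2:",146.2-90+86.8)
```

```text
[0.52466214 0.24245772 0.07      ] [0.43734102 0.29925429 0.106     ] [0.41633657 0.32337206 0.0165    ] handle (np.float64(146.95867868249107), np.float64(0.10416731518468565)) mark (np.float64(143.24191691891687), np.float64(0.1352093197761178)) vs tcp hole (np.float64(146.91133830948286), np.float64(0.1045072615300039)) (np.float64(143.21480947970093), np.float64(0.1355541281694103))
[ 60.68013896 -22.03809492  37.41979484]
1.2: 143.0
```

Emit:
arm_command:
  rows:
    - [[25, -10, 0], [0, 0, 0], 1]
    - [[58, -22, 0], [0, 0, 1e-08], 1]
    - [[58, -22, 40], [0, 0, 0], 1]
    - [[58, -22, 80], [0, 0, 0], 1]
    - [[58, -22, 120], [0, 0, 0], 1]

```text
time_s: 14.13
eef_pos: [0.4369, 0.248, 0.1159]
tool_rot: [-2.283, -2.158, 0.001]
ft_force: [1.1, 0.7, -0.4]
finger_gap: 0.0003
```

Emit:
arm_command:
  rows:
    - [[0, 0, 20], [0, 0, 0], 1]
    - [[0, 0, 38], [0, 0, 0], 1]
    - [[0, 0, 38], [0, 0, 0], 1]
    - [[0, 0, 38], [0, 0, 0], 1]

```text
time_s: 14.47
eef_pos: [0.4372, 0.2474, 0.079]
tool_rot: [-2.283, -2.156, 0.005]
ft_force: [-0.6, -0.4, -0.1]
finger_gap: 0.0004
```

Run:
```python
from h import *
o=robot.observe();x=R.from_rotvec(o["tool_rot"]).as_matrix();print(o["eef_pos"],x.T@(np.array([.4405,.2856,.08])-o["eef_pos"])*1e3)
```

```text
[0.43718062 0.24740166 0.07898558] [38.3242176   1.11641285 -1.08082035]
```

Emit:
arm_command:
  rows:
    - [[10, 0, 0], [0, 0, 0], 1]
    - [[20, 0, 0], [0, 0, 0], 1]
    - [[28, 1, 0], [0, 0, 0], 1]
    - [[32, 1, 0], [0, 0, 0], 1]
    - [[34, 1, 0], [0, 0, 0], 1]

```text
time_s: 14.88
eef_pos: [0.4414, 0.2827, 0.0809]
tool_rot: [2.283, 2.157, 0.002]
ft_force: [0.7, -3.4, 0.9]
finger_gap: 0.0004
```

Emit:
arm_command:
  rows:
    - [[1.5, 0, 0], [0, 0, 0], 1]
    - [[3, 0, 0], [0, 0, 0], 1]
    - [[4, 0, 0], [0, 0, 0], 1]
    - [[4, 0, 0], [0, 0, 0], 1]
    - [[4, 0, 0], [0, 0, 0], 1]

```text
time_s: 15.3
eef_pos: [0.4411, 0.2856, 0.0803]
tool_rot: [-2.285, -2.156, 0.0]
ft_force: [0.7, -1.1, -0.3]
finger_gap: 0.0007
```

Back off the same way and check.

Emit:
arm_command:
  rows:
    - [[-10, 0, 0], [0, 0, 0], 1]
    - [[-30, 0, 0], [0, 0, 0], 1]
    - [[-55, 0, -20], [0, 0, 0], 1]
    - [[-80, 10, -55], [0, 0, 0], 1]
    - [[-96, 20, -90], [0, 0, 0], 1]

```text
time_s: 15.72
eef_pos: [0.454, 0.1867, 0.1697]
tool_rot: [-2.283, -2.155, 0.006]
ft_force: [1.8, 0.5, -0.1]
finger_gap: 0.0004
```

Emit:
arm_command:
  rows:
    - [[0, 0, -30], [0, 0, 0], 1]
    - [[0, 0, -60], [0, 0, 0], 1]
    - [[0, 0, -70], [0, 0, 0], 1]
    - [[0, 0, -70], [0, 0, 0], 1]
    - [[0, 0, -70], [0, 0, 0], 1]

```text
time_s: 16.13
eef_pos: [0.4552, 0.1885, 0.2396]
tool_rot: [2.285, 2.156, 0.001]
ft_force: [0.1, -0.2, -0.5]
finger_gap: 0.0001
```

Run:
```python
from h import *
import pickle
o=robot.observe();print(o["eef_pos"],o["ft_force"])
im=robot.capture("wrist")[:,:,::-1];c=cam("wrist",o);pickle.dump(c,open("w6.pkl","wb"))
u,v=map(int,proj(c,[.465,.265,.06]));u,v=max(u,90),max(v,75);print(u-90,v-75)
cv2.imwrite("pics/w6.png",im);cv2.imwrite("pics/w6c.png",cv2.resize(im[v-75:v+75,u-90:u+110],None,fx=4,fy=4,interpolation=cv2.INTER_CUBIC))
```

```text
[0.45522691 0.1884728  0.2395999 ] [ 0.05086945 -0.15229131 -0.50728854]
190 31
```

View pics/w6c.png

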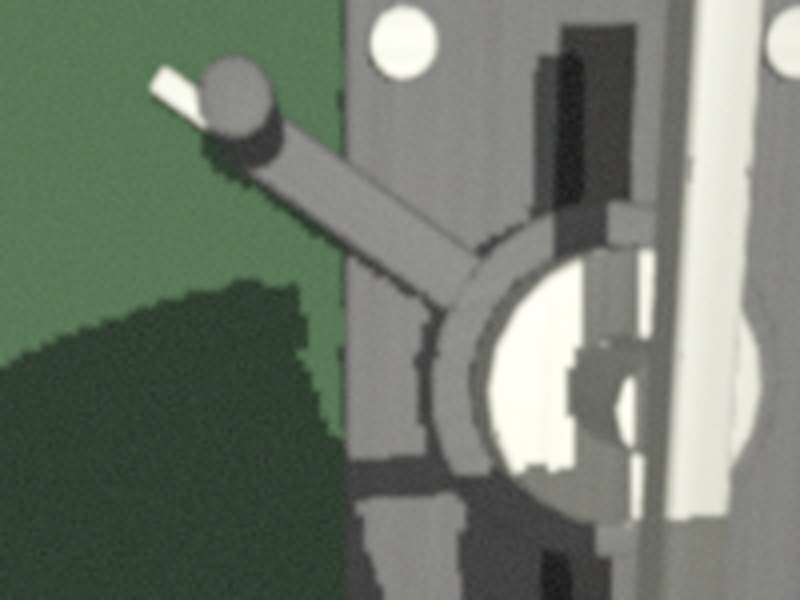

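Now the handle top is at (236,96), the mark tip at (157,79) and the head centre at (625,387).

Run:
```python
from h import *
import pickle;c=pickle.load(open("w6.pkl","rb"));k=lambda u,v:(190+u/4,31+v/4)
h=atz(c,k(625,387),.07);a=lambda p,h=h:(np.degrees(np.arctan2(p[1]-h[1],p[0]-h[0])),np.hypot(*(p-h)[:2]))
t=atz(c,k(236,96),.106);m=atz(c,k(157,79),.0165);print(h,t,a(t),m,a(m))
for z in(.03,.035,.04,.045): # lever arm edges at two spots; mid-line direction
    e=[atz(c,k(*q),z) for q in((285,120),(480,252),(253,172),(440,304))]
    d1=e[0]-e[1];d2=e[2]-e[3];print(z,[np.degrees(np.arctan2(d[1],d[0])) for d in(d1,d2,d1+d2)],a(sum(e[::2])/2))
B=[atz(c,k(*q),.0165) for q in((403,42),)];print(B)
# predicted pixel of handle top at angle 143.1
for g in(141,143.1,145): print(g,[ (x-o)*4 for x,o in zip(proj(c,[h[0]+.105*np.cos(np.radians(g)),h[1]+.105*np.sin(np.radians(g)),.106]),(190,31))])
```

```text
[0.52462053 0.24226746 0.07      ] [0.44138644 0.30503858 0.106     ] (np.float64(142.97816971199597), np.float64(0.10425030766255154)) [0.41634262 0.3227209  0.0165    ] (np.float64(143.38664441983113), np.float64(0.1348957470207141))
0.03 [np.float64(144.25816409096134), np.float64(142.81131894131565), np.float64(143.54215054665477)] (np.float64(142.65048564072092), np.float64(0.10116557657152221))
0.035 [np.float64(144.2581640909613), np.float64(142.8113189413157), np.float64(143.54215054665477)] (np.float64(142.82651170973685), np.float64(0.1006804101846907))
0.04 [np.float64(144.25816409096126), np.float64(142.81131894131568), np.float64(143.54215054665474)] (np.float64(143.00424079252966), np.float64(0.10019620328006766))
0.045 [np.float64(144.25816409096132), np.float64(142.81131894131568), np.float64(143.54215054665477)] (np.float64(143.18369425326202), np.float64(0.0997129698354118))
[array([0.47927778, 0.32775642, 0.0165    ])]
141 [np.float64(242.99446526884844), np.float64(77.39667071748022)]
143.1 [np.float64(232.18766417274003), np.float64(94.74322405113844)]
145 [np.float64(222.98410389609307), np.float64(110.71518357398656)]
```

The lever is within about 0.4° of the mark, the rest is seated and the arm is clear. Handing in.

```bash
python3 -c "
from rig import robot
print(robot.finish_job())"
```

```text
the job is handed in; nothing more can be done
None
```

The job is handed in, about 16 s into the 72 s allowed. The long rest is in the base socket and the lock collar is turned to the mark.

- **Long rest:** I lifted it out of the rack by its bar and lowered it into the socket, which it entered on the first try with no side load. The foot met the floor at TCP z 0.1246 m, the height expected for fully home. After release it stood upright, with the bar within about 0.3° of the measured track direction.
- **Lock collar:** I pushed the handle clockwise in two steps with the fingers shut. The first step stopped 3.7° short. The last wrist picture puts the handle at 143.0° and the mark at 143.4° (143.0° expected from the text), so they agree within about 0.4°.
- **Rest of the scene:** I made no contact with the short rest, spanner or offcut, and I did not photograph the rack area again after the lift. The arm ended clear of everything, with wrist force near zero.
- **Not checked again:** I did not re-measure the seated height by camera after release. It rests on the floor contact and the later pictures. No check failed.

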